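# Strip the spindle stack into its wash places

### The arm

A 7-joint arm with a two-finger parallel gripper is mounted at the origin on the work surface. World frame = base frame: x ahead of the robot, y to its left, z up, the work surface at z = 0. Lengths are in m, angles in rad, forces in N, time in s.
With the tool pointing down it reaches from about 0.4 to 0.9 m from the base axis. Payload 5.5 kg.
Tool frame: the origin (TCP) lies at the very end of the fingers, on their centre line; the grasp point (between the pads) lies 19 mm behind it; z points along the fingers, x is the direction in which the jaws open and shut, and the axes are right-handed (so a half turn about z gives the same grasp; the last joint's range is limited). The gripper opens to 92 mm and grips with 3 to 60 N. Pads are 19 mm wide; open, the fingers measure 130 mm over their backs; the gripper's body (75 mm by 190 mm) begins 47 mm behind the grasp point.
Start: joints at [1.477, 0.501, -0.427, 1.55, 0.221, 1.138, -0.21], TCP at [0.227, -0.609, 0.227] pointing down, gripper open.
Joint ranges: [-2.88, 2.88], [-0.31, 2.03], [-1.54, 1.56], [0.2, 2.42], [-1.41, 4.55], [0.19, 2.02], [-2.57, 2.57]. Speed limits (rad/s): [2.57, 2.57, 3.14, 3.14, 3.14, 3.14, 3.14].

### API

Orientations are given as [roll, pitch, yaw] about the fixed x, y, z axes, in that order (R = Rz(yaw) Ry(pitch) Rx(roll)).
In Python, from plant import r gives the robot as it stands. The module is installed in compiled form; this text tells all that it offers.
- The arm moves only by the shell command python3 -m pendant 'ROWS' [FORCE]. ROWS is a JSON object of lists of equal length, an entry for each row: "delta_rot": the turn, a rotation vector about the tool's x, y, z in degrees, a list of three; "linear": the shift along the tool's x, y, z in mm, a list of three; "hand": the finger opening in mm, from 0 to 91.8. In form: {"delta_rot": [[wx, wy, wz], ...], "linear": [[dx, dy, dz], ...], "hand": [hand, ...]}. A call has 1 to 20 rows; each row is the pose to reach, as a shift and turn from the pose commanded when the call began, along the tool's axes at that moment; what a row does not reach only later rows make up. A row lasts 1/8 s, in which the tool goes at most 62.5 mm and 10.7 degrees, less where a joint would pass 70% of its speed; a pose out of reach is approached as far as the arm can. A call with a gripper value outside its range is refused whole. The fingers move at their own pace and stop on an object; FORCE is the grip in N (left out, the last holds). Time passes only in rows, so rows that repeat a pose let the fingers close. It gives the time, the measured TCP pose, the force and the opening at its end, in the units of the state.
- r.sense(): the state, without advancing time (a new reading comes with each control period).
- r.get_image(name): name is "scene" or "side" or "wrist"; returns (picture, depth): 384x512x3 uint8, red, green, blue; 384x512 float32, m along the optical axis (not along the pixel's ray), 0 where there is no reading.
- r.get_calibration(name): a dict with "fx", "fy", "cx", "cy" (pixels), "position" and "rotation" of the camera in the world. Camera axes: x right, y down, z forward; pixel columns grow to the right and rows downward; lengths in m; the calibration is good to about 2 mm. A picture is of the moment at which its call begins: read the wrist's pose just before it. get_calibration takes no time and is no camera call; for the wrist camera it gives the pose at the moment of the call.
- r.hand_in(): hands the job in, once; it reports no verdict.
The state is a dict: "t": time; "joint_pos": joint angles; "qvel": joint speeds; "effort": joint torques, N m; "ee_pos": TCP position; "orientation": TCP orientation; "contact_force": force on the tool from outside, world axes, zero at the start; "torque": the same for the moment, N m; "width": opening from 0.0 (shut) to 1.0 (fully open).
Only numpy, scipy, OpenCV 4.12 (cv2) and the standard library are available. Lean on these libraries where they do the work, as an engineer would, in place of code of your own. Each camera call takes 0.05 s, during which the arm holds its last target. There are 200 camera calls.

### The job

These hub parts were strung on the spindle stand in the order they came off; take the stack apart from the top, one part at a time, for cleaning. Lay the hex nut flat in the rectangular tray, slip the plain ring down over the post with the square base, lay the notched black cup flat in the round dish, and slip the toothed cog down over the post with the round base, each the same way up as it was. Do not knock the bottle over or push it away.

Things in the scene. Friction and masses are not known exactly. Their poses are not given: they have to be found in the camera images.
- nut: Hexagonal brass nut, 28 mm across flats (32 mm across corners), 14 mm high, a solid cap nut with a flat underside and a dark round mark 12 mm across in its flat top; lies loose on top of the stack. Origin: centre of its underside, z up; the flats face its x axis and every 60 degrees from it.
- spacer: Plain smooth aluminium ring, outside 40 mm, hole 23 mm, 16 mm high; second from the top. Origin: centre of its underside, z up.
- cup: Black bearing cup with small steel notches around its side, outside 48 mm, hole 24 mm, 16 mm high; third from the top. Origin: centre of its underside, z up.
- cog: Steel sprocket with 16 teeth, bottom of the stack: a toothed disc 72 mm over the teeth (67 mm at their roots) and 4 mm thick, below a smooth round hub 46 mm across that rises to 16 mm above the underside; grip it by that hub. Hole 32 mm. Origin: centre of its underside, z up.
- stand: Fixed spindle stand carrying the stack: round steel foot 80 mm across and 4 mm thick, a 52 mm collar up to 12 mm on which the cog rests, and an upright rod 8 mm thick whose top is 58 mm above the bench, just under the nut. The stacked undersides are at 12 (cog), 28 (cup), 44 (ring) and 60 mm (nut); lift straight up. Origin: centre of its underside.
- tray: Fixed grey rectangular open tray, outside 130 mm along its x by 100 mm along its y, walls 4 mm thick and 14 mm high, inner floor 4 mm above the bench. Place for the hex nut. Origin: centre of its underside, on the bench.
- dish: Fixed round shallow steel dish, outside 112 mm at the rim, inside 98 mm at the floor, rim 12 mm high, inner floor 4 mm above the bench. Place for the black cup. Origin: centre of its underside, on the bench.
- square_post: Fixed wooden post: square base 64 mm by 64 mm by 10 mm, with an upright dowel 7 mm thick at its centre whose top is 45 mm above the bench. Place for the plain ring, which rests on the base at 10 mm with the dowel through its hole. Origin: centre of the underside, on the bench.
- round_post: Fixed steel post: round black rubber base 72 mm across and 10 mm high, with an upright pin 10 mm thick at its centre whose top is 45 mm above the bench. Place for the cog, which rests on the base at 10 mm, hub up, with the pin through its hole. Origin: centre of the underside, on the bench.
- bottle: White plastic bottle 44 mm across and 120 mm tall, standing loose on the bench; not to be knocked over or pushed away. Origin: centre of its underside.
Not all that is in view belongs to the job. Leave any orange or turquoise look-alike of the cup alone.

How it is judged:
By the outcome, as a careful person would: the job done as asked, in the order asked, and still so for the second after the job is handed in, with the robot touching nothing.
It also fails if it takes over 112 s, if anything falls off the work surface, if the arm or the gripper's body presses on something with over 40 N, if the wrist force passes 120 N, or if a joint passes its speed limit or range.

## Working session

There is one attempt and no reset: what is moved stays moved. The work goes in short steps, Python scripts to look and compute and a shell command to move; the robot and the scene stay as the last step left them, time stands still between calls to the robot, and variables do not carry over. Pictures are saved under pics/ and viewed, about 12 in all and at most 16, crops included, and the job is handed in when it is done.

```bash
mkdir -p pics
cat > h.py <<'E'
import numpy as np, cv2
from plant import r
from scipy.spatial.transform import Rotation as R
def cloud(name):
    s=r.sense(); c=r.get_calibration(name); p,d=r.get_image(name)
    v,u=np.mgrid[:384,:512]
    X=np.stack([(u-c["cx"])/c["fx"]*d,(v-c["cy"])/c["fy"]*d,d],-1)
    Rm=np.array(c["rotation"]); Rm=Rm if Rm.shape==(3,3) else R.from_quat(Rm).as_matrix()
    W=X@Rm.T+np.array(c["position"]); W[d==0]=np.nan
    return p,d,W
def save(n,p): cv2.imwrite("pics/"+n+".png",p[:,:,::-1])
def st():
    s=r.sense(); print({k:np.round(s[k],4).tolist() for k in ("t","ee_pos","orientation","contact_force","width","joint_pos")})
E
python3 - <<'E'
from h import *
st()
for n in ("scene","side","wrist"):
    p,d,W=cloud(n); np.savez("pics/"+n+"0.npz",p=p,W=W); save(n+"0",p)
    c=r.get_calibration(n); print(n,c)
a=[cv2.imread(f"pics/{n}0.png") for n in ("scene","side","wrist")]
E
```

```text
{'t': 0.0, 'ee_pos': [0.2267, -0.6084, 0.2257], 'orientation': [-3.1415, 0.0019, -1.214], 'contact_force': [-1.3627, 0.173, -0.5256], 'width': 0.9995, 'joint_pos': [1.4772, 0.5019, -0.4268, 1.5514, 0.2208, 1.1383, -0.2103]}Traceback (most recent call last):
  File "<stdin>", line 4, in <module>
  File "h.py", line 8, in cloud
    Rm=np.array(c["rotation"]); Rm=Rm if Rm.shape==(3,3) else R.from_quat(Rm).as_matrix()
                                                              ~~~~~~~~~~~^^^^
  File "scipy/spatial/transform/_rotation.pyx", line 1012, in scipy.spatial.transform._rotation.Rotation.from_quat
  File "scipy/spatial/transform/_rotation.pyx", line 850, in scipy.spatial.transform._rotation.Rotation.__init__
ValueError: Expected `quat` to have shape (4,) or (N, 4), got (3,).
```

```bash
sed -i 's/R.from_quat(Rm)/R.from_euler("xyz",Rm)/' h.py
python3 - <<'E'
from h import *
for n in ("scene","side","wrist"):
    p,d,W=cloud(n); np.savez("pics/"+n+"0.npz",p=p,W=W); save(n+"0",p)
    c=r.get_calibration(n); print(n,{k:np.round(v,3).tolist() for k,v in c.items()}, W[200:203,250])
    z=W[...,2]; print("bench z med",np.nanmedian(z[np.abs(z)<.02]))
E
```

```text
scene {'fx': 480.053, 'fy': 480.053, 'cx': 253.344, 'cy': 183.918, 'position': [1.418, 0.515, 0.76], 'rotation': [-2.191, 0.019, 2.091]} [[ 5.67858162e-01  1.39558925e-03 -4.87155120e-04]
 [ 5.81151896e-01  9.33981074e-03  8.12925383e-03]
 [ 5.83879763e-01  1.08997595e-02  7.31315000e-03]]
bench z med 0.001080220563571821
side {'fx': 349.596, 'fy': 349.596, 'cx': 255.309, 'cy': 195.552, 'position': [0.465, 0.841, 0.8], 'rotation': [-2.312, 0.005, -3.002]} [[0.60442321 0.00247234 0.00258033]
 [0.60327464 0.00979284 0.0049941 ]
 [0.6031079  0.01122367 0.00179321]]
bench z med 0.00019128299726889342
wrist {'fx': 315.832, 'fy': 315.832, 'cx': 252.883, 'cy': 191.522, 'position': [0.291, -0.584, 0.384], 'rotation': [2.884, 0.001, -1.213]} [[ 1.84111356e-01 -6.19975970e-01  9.66255634e-05]
 [ 1.82839830e-01 -6.20446437e-01 -2.26437699e-05]
 [ 1.81648706e-01 -6.20890124e-01  1.50896453e-04]]
bench z med 0.00020880336061876448
```

View pics/scene0.png

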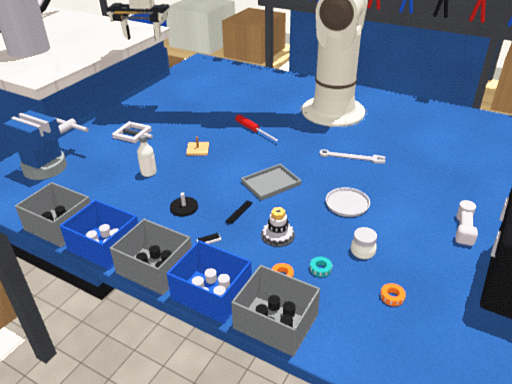

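View pics/side0.png

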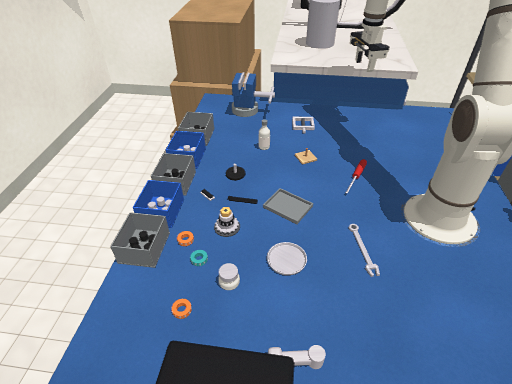

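Scene view: the stack is at (278,225), the tray at (271,182), the dish at (348,202), the round post at (183,204), the square post at (198,149) and the bottle at (147,158). Possible mix-ups for the cup are the orange rings at (282,271) and (392,294) and the turquoise one at (320,267). The white jar at (363,243) and the white frame at (131,131) could pass for the dish or square post. The side view agrees, with the stack at (227,218).

Run:
```python
from h import *
P={"scene":dict(stack=(278,225,22,26),tray=(271,182,34,20),dish=(348,202,26,18),rpost=(183,203,18,16),spost=(198,149,15,14),bottle=(147,158,14,24)),
"side":dict(stack=(227,218,16,20),tray=(288,206,28,18),dish=(287,258,24,18),rpost=(235,171,14,12),spost=(306,156,14,12),bottle=(264,137,10,18))}
for n in P:
    f=np.load(f"pics/{n}0.npz"); W=f["W"]
    for k,(u,v,a,b) in P[n].items():
        w=W[v-b:v+b+1,u-a:u+a+1].reshape(-1,3); w=w[np.isfinite(w[:,2])]
        for lo,hi in ((.004,.02),(.02,.055),(.055,.2)):
            q=w[(w[:,2]>lo)&(w[:,2]<hi)]
            if len(q)>4:
                l=np.percentile(q[:,:2],3,0);h=np.percentile(q[:,:2],97,0); c=cv2.minAreaRect((q[:,:2]*1000).astype(np.float32))
                print(n,k,lo,len(q),"mid",np.round((l+h)/2,3),"ext",np.round(h-l,3),"zmax",q[:,2].max().round(3),"rect",np.round(c[0]),np.round(c[1]),round(c[2]))
A=cv2.imread("pics/scene0.png")[175:305,210:420]; cv2.imwrite("pics/crop1.png",cv2.resize(A,None,fx=3.6,fy=3.6,interpolation=cv2.INTER_CUBIC))
```

```text
scene stack 0.004 395 mid [0.637 0.124] ext [0.109 0.079] zmax 0.02 rect [618. 109.] [171. 108.] 25
scene stack 0.02 251 mid [0.664 0.131] ext [0.031 0.04 ] zmax 0.055 rect [663. 132.] [32. 47.] 25
scene stack 0.055 213 mid [0.658 0.13 ] ext [0.03  0.032] zmax 0.077 rect [658. 130.] [36. 37.] 27
scene tray 0.004 1109 mid [0.479 0.015] ext [0.148 0.129] zmax 0.019 rect [471.  16.] [192. 189.] 31
scene dish 0.004 799 mid [0.464 0.227] ext [0.106 0.099] zmax 0.016 rect [458. 229.] [143. 128.] 21
scene rpost 0.004 429 mid [ 0.676 -0.131] ext [0.068 0.067] zmax 0.02 rect [ 660. -146.] [130.  92.] 38
scene rpost 0.02 40 mid [ 0.677 -0.131] ext [0.009 0.009] zmax 0.048 rect [ 675. -131.] [13.  9.] 10
scene spost 0.004 296 mid [ 0.422 -0.262] ext [0.094 0.079] zmax 0.02 rect [ 421. -262.] [177.  90.] 40
scene spost 0.02 21 mid [ 0.428 -0.263] ext [0.009 0.007] zmax 0.047 rect [ 428. -262.] [9. 6.] 46
scene bottle 0.004 157 mid [ 0.528 -0.383] ext [0.178 0.177] zmax 0.019 rect [ 524. -382.] [262.  83.] 40
scene bottle 0.02 180 mid [ 0.6   -0.311] ext [0.035 0.035] zmax 0.055 rect [ 549. -387.
[... 617 characters left out ...]
st 0.004 201 mid [ 0.678 -0.128] ext [0.063 0.062] zmax 0.019 rect [ 678. -129.] [69. 83.] 9
side rpost 0.02 19 mid [ 0.678 -0.128] ext [0.008 0.008] zmax 0.046 rect [ 678. -128.] [8. 8.] 6
side spost 0.004 183 mid [ 0.43  -0.261] ext [0.069 0.068] zmax 0.017 rect [ 439. -282.] [ 66. 112.] 26
side spost 0.02 11 mid [ 0.429 -0.261] ext [0.005 0.008] zmax 0.045 rect [ 429. -261.] [10.  5.] 84
side bottle 0.004 36 mid [ 0.595 -0.301] ext [0.039 0.019] zmax 0.02 rect [ 578. -397.] [219.  38.] 79
side bottle 0.02 81 mid [ 0.595 -0.3  ] ext [0.039 0.017] zmax 0.055 rect [ 594. -300.] [40. 19.] 15
side bottle 0.055 151 mid [ 0.596 -0.305] ext [0.037 0.026] zmax 0.122 rect [ 595. -307.] [40. 35.] 37
```

View pics/crop1.png

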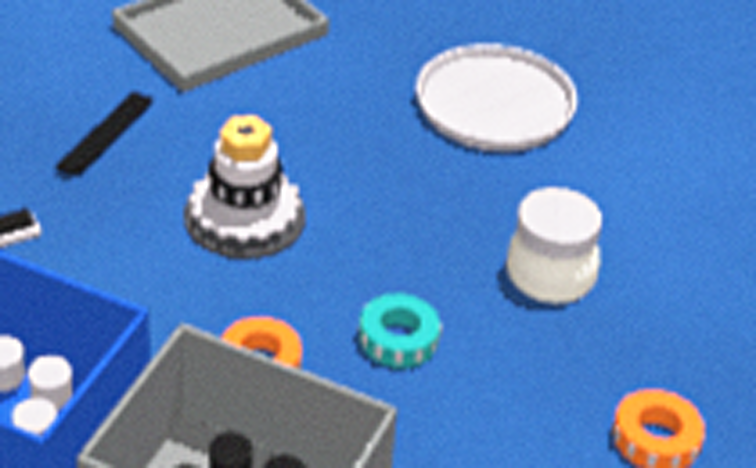

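```bash
cat >> h.py <<'E'
def goal(x,y,z,yaw=None):
    s=r.sense(); T=R.from_euler("xyz",s["orientation"])
    G=T if yaw is None else R.from_euler("xyz",[np.pi,0,np.radians(yaw)])
    print("lin mm",np.round(T.inv().apply(np.array([x,y,z])-s["ee_pos"])*1000,1).tolist(),"rot deg",np.round((T.inv()*G).as_rotvec(degrees=True),1).tolist())
E
python3 -c "
from h import *
goal(.657,.132,.225,0)"
```

```text
lin mm [-543.8, -661.8, 1.8] rot deg [-0.0, 0.1, -69.6]
```

```bash
python3 -m pendant '{"delta_rot":[[0,0,-10],[0,0,-20],[0,0,-30],[0,0,-40],[0,0,-50],[0,0,-60],[0,0,-70],[0,0,-70],[0,0,-70],[0,0,-70],[0,0,-70],[0,0,-70],[0,0,-70],[0,0,-70],[0,0,-70],[0,0,-70],[0,0,-70],[0,0,-70]],"linear":[[-36,-44,0],[-72,-88,0],[-108,-132,0],[-144,-176,0],[-180,-220,0],[-216,-264,0],[-252,-308,0],[-288,-352,0],[-324,-396,0],[-360,-440,0],[-396,-484,0],[-432,-528,0],[-468,-572,0],[-504,-616,0],[-544,-662,0],[-544,-662,0],[-544,-662,0],[-544,-662,0]],"hand":[60,60,60,60,60,60,60,60,60,60,60,60,60,60,60,60,60,60]}' 20
python3 - <<'E'
from h import *
st()
p,d,W=cloud("wrist"); np.savez("pics/w1.npz",p=p,W=W); save("w1",p)
E
```

```text
t: 2.45
ee_pos: [0.6573, 0.1295, 0.2265]
orientation: [3.14, 0.0, 0.005]
contact_force: [-0.2, -0.1, 0.8]
width: 0.656
{'t': 2.45, 'ee_pos': [0.6573, 0.1295, 0.2265], 'orientation': [3.14, 0.0004, 0.0051], 'contact_force': [-0.2483, -0.114, 0.7618], 'width': 0.6556, 'joint_pos': [0.3045, 0.6378, -0.8239, 1.4854, 0.4833, 1.2309, -0.5787]}
```

View pics/w1.png

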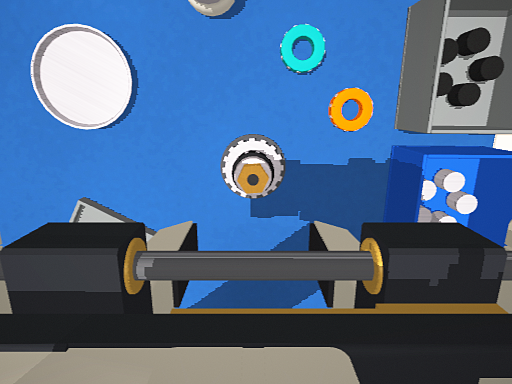

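The close view puts the stack at (250,170). The brass nut is at (252,180) with its dark mark showing, so this is the right stack. The dish is at (82,75), and the turquoise and orange look-alikes are at (302,48) and (350,108). Next I measure the nut's orientation.

```bash
cat > nut.py <<'E'
from h import *
import sys
f=np.load(sys.argv[1]); p=f["p"].astype(int); W=f["W"]
m=((p[...,0]-p[...,2])>40)&(np.abs(W[...,0]-.657)<.025)&(np.abs(W[...,1]-.131)<.03)&(W[...,2]>.066)
q=W[m]; print(m.sum(), np.percentile(q[:,2],[5,50,95]).round(4))
m=m|((np.abs(W[...,2]-.074)<.003)&(np.abs(W[...,0]-.657)<.014)&(np.abs(W[...,1]-.131)<.014)); q=W[m&(np.abs(W[...,2]-.074)<.004)]
h=cv2.convexHull((q[:,:2]*1000).astype(np.float32))
print("enclosing",cv2.minEnclosingCircle(h), "mean",q.mean(0))
P=q[:,:2]*1000
# width vs direction
for a in range(0,60,5):
    w=[]
    for k in range(3):
        n=np.array([np.cos(np.radians(a+60*k)),np.sin(np.radians(a+60*k))]); t=P@n; w.append((np.percentile(t,99)-np.percentile(t,1),(np.percentile(t,99)+np.percentile(t,1))/2))
    print(a,np.round([x[0] for x in w],1))
v,u=np.where(m);print(u.min(),u.max(),v.min(),v.max())
cv2.imwrite(sys.argv[2],cv2.resize(f["p"][v.min()-20:v.max()+20,u.min()-20:u.max()+20,::-1],None,fx=6,fy=6,interpolation=cv2.INTER_CUBIC))
# top-surface centres of lower rings
E
python3 nut.py pics/w1.npz pics/nut1.png
```

```text
1528 [0.0726 0.3187 0.3204]
enclosing ((656.54736328125, 128.47903442382812), 16.115074157714844) mean [0.65663661 0.12898878 0.07354653]
0 [28.2 28.7 28.8]
5 [28.3 28.7 28.8]
10 [28.4 28.7 28.7]
15 [28.3 28.6 28.7]
20 [28.  28.2 28.3]
25 [27.6 27.9 28. ]
30 [27.3 27.6 27.4]
35 [27.3 27.5 27.5]
40 [27.5 27.5 27.3]
45 [27.9 27.8 27.6]
50 [28.3 28.3 27.9]
55 [28.6 28.6 28.2]
170 359 164 313
```

View pics/nut1.png

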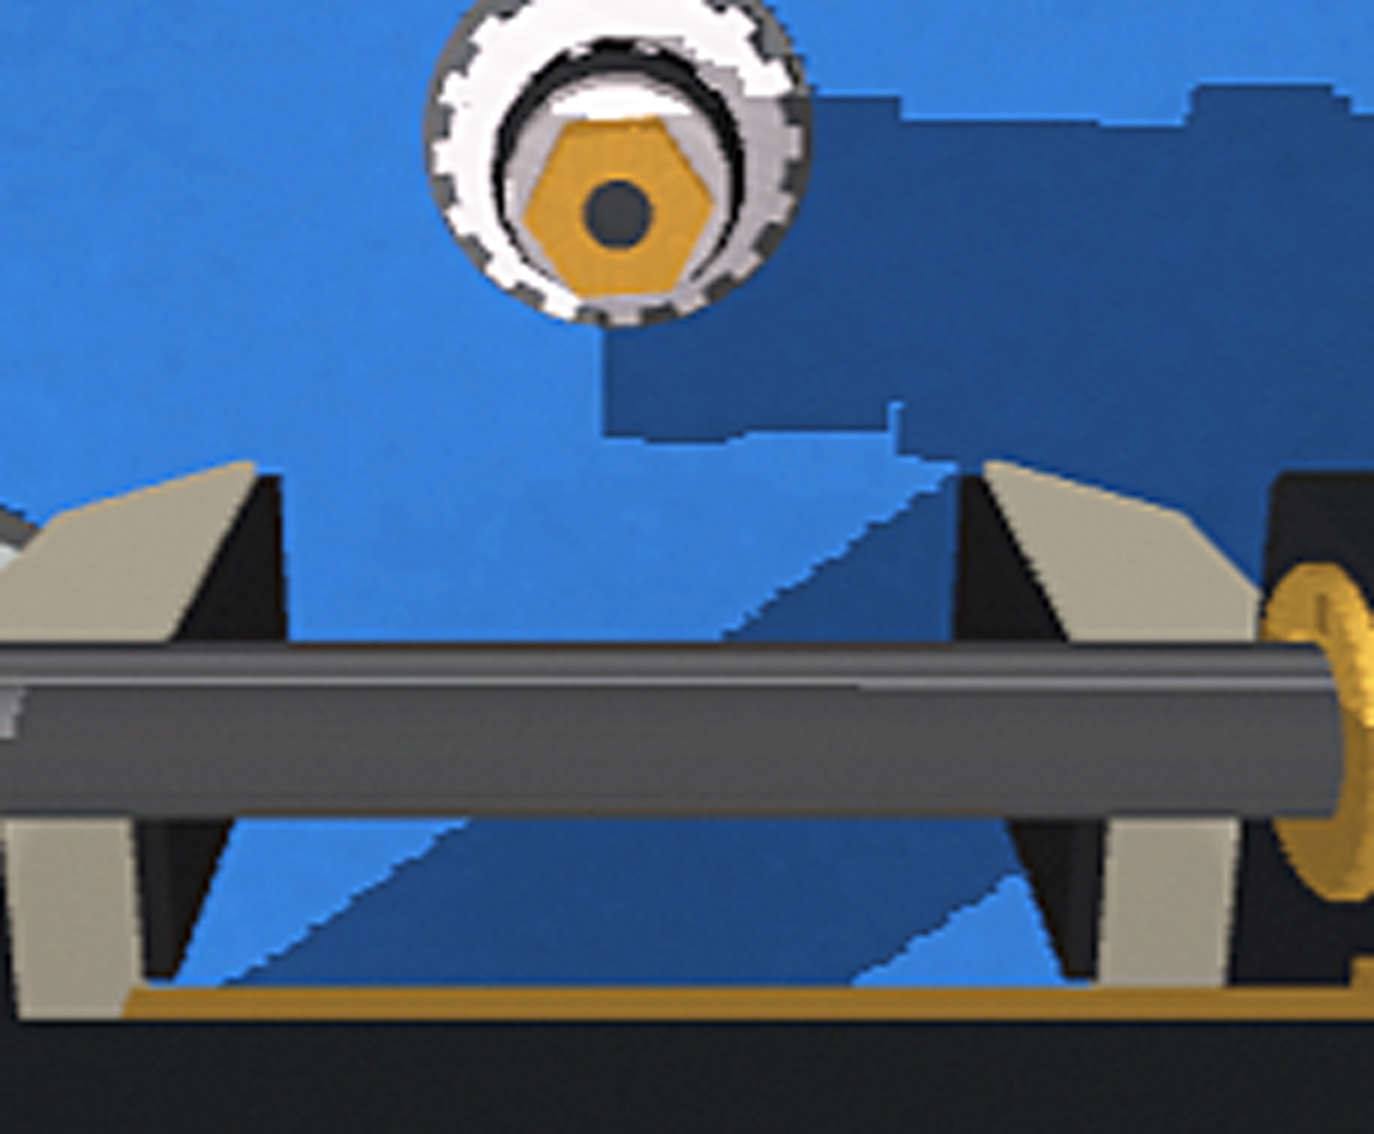

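```bash
python3 -m pendant '{"delta_rot":[[0,0,9],[0,0,18],[0,0,27],[0,0,27],[0,0,27],[0,0,27],[0,0,27],[0,0,27],[0,0,27],[0,0,27],[0,0,27]],"linear":[[0,0,20],[-0.5,0.5,50],[-0.5,0.5,80],[-0.5,0.5,110],[-0.5,0.5,135],[-0.5,0.5,150],[-0.5,0.5,158],[-0.5,0.5,164],[-0.5,0.5,164],[-0.5,0.5,164],[-0.5,0.5,164]],"hand":[48,48,48,48,48,48,48,48,48,48,48]}' 20
python3 -c "
from h import *
st();goal(.6566,.129,.062,-27)"
```

```text
t: 3.88
ee_pos: [0.6573, 0.1316, 0.0634]
orientation: [-3.141, -0.001, -0.463]
contact_force: [0.4, -0.1, -1.0]
width: 0.522
{'t': 3.875, 'ee_pos': [0.6573, 0.1316, 0.0634], 'orientation': [-3.141, -0.0009, -0.4634], 'contact_force': [0.3589, -0.1258, -0.9653], 'width': 0.5221, 'joint_pos': [0.1909, 0.7752, -0.633, 1.6014, 0.5368, 0.9439, -1.0905]}
lin mm [0.6, 2.7, 1.4] rot deg [-0.0, -0.0, 0.5]
```

```bash
python3 -m pendant '{"delta_rot":[[0,0,0.5],[0,0,0.5],[0,0,0.5],[0,0,0.5],[0,0,0.5],[0,0,0.5],[0,0,0.5],[0,0,0.5],[0,0,0.5]],"linear":[[0.5,2.5,1],[0.5,2.5,1],[0.5,2.5,1],[0.5,2.5,1],[0.5,2.5,1],[0.5,2.5,1],[0.5,2.5,1],[0.5,2.5,-20],[0.5,2.5,-70]],"hand":[48,20,20,20,20,20,20,20,20]}' 20
python3 -c "
from h import *
st();goal(.479,.015,.1)"
```

```text
t: 5.0
ee_pos: [0.6542, 0.1284, 0.1319]
orientation: [3.139, 0.004, -0.472]
contact_force: [0.4, -0.4, 0.3]
width: 0.302
{'t': 5.0, 'ee_pos': [0.6542, 0.1284, 0.1319], 'orientation': [3.1386, 0.0042, -0.472], 'contact_force': [0.3504, -0.3789, 0.2932], 'width': 0.3021, 'joint_pos': [0.2225, 0.6938, -0.6757, 1.5712, 0.4773, 1.0527, -1.0547]}
lin mm [-104.4, 180.5, 32.9] rot deg [0.0, 0.0, 0.0]
```

```bash
python3 -m pendant '{"delta_rot":[[0,0,0],[0,0,0],[0,0,0],[0,0,0],[0,0,0],[0,0,0],[0,0,0],[0,0,0],[0,0,0],[0,0,0],[0,0,0],[0,0,0],[0,0,0],[0,0,0]],"linear":[[-20,36,0],[-46,80,5],[-70,120,15],[-90,155,30],[-104,180,50],[-104,180,75],[-104,180,95],[-104,180,110],[-104,180,118],[-104,180,122],[-104,180,124.5],[-104,180,124.5],[-104,180,124.5],[-104,180,124.5]],"hand":[20,20,20,20,20,20,20,20,20,20,20,20,20,20]}' 20
python3 -c "
from h import *
st();goal(.479,.015,.007)"
```

```text
t: 6.75
ee_pos: [0.4819, 0.0159, 0.0085]
orientation: [-3.141, -0.001, -0.472]
contact_force: [-0.0, -0.3, -0.9]
width: 0.3
{'t': 6.75, 'ee_pos': [0.4819, 0.0159, 0.0085], 'orientation': [-3.1414, -0.0005, -0.4724], 'contact_force': [-0.0492, -0.2601, -0.9224], 'width': 0.3, 'joint_pos': [0.4027, 0.6063, -0.5942, 2.0953, 0.5923, 0.6086, -1.0808]}
lin mm [-2.2, 2.1, 1.5] rot deg [0.0, 0.0, 0.0]
```

```bash
python3 -m pendant '{"delta_rot":[[0,0,0],[0,0,0],[0,0,0],[0,0,0],[0,0,0],[0,0,0],[0,0,0],[0,0,0],[0,0,0],[0,0,0],[0,0,0],[0,0,0],[0,0,0],[0,0,0]],"linear":[[0,0,1.3],[0,0,1.3],[0,0,1.3],[0,0,1.3],[0,0,1.3],[0,0,-20],[0,0,-60],[20,-36,-100],[46,-80,-140],[70,-120,-170],[90,-155,-180],[106,-182,-180],[106,-182,-180],[106,-182,-180]],"hand":[20,20,44,44,44,44,44,44,60,60,60,60,60,60]}' 20
cat > look.py <<'E'
from h import *
import sys
# centres of discs: args name cam? list of top z and radius
p,d,W=cloud("wrist"); n=sys.argv[1]; np.savez(f"pics/{n}.npz",p=p,W=W); save(n,p)
for k,z,rad,hol in (("ring",.060,20,11.5),("cup",.044,24,12),("hub",.028,23,16),("disc",.016,36,23)):
    m=(np.abs(W[...,2]-z)<.0025)&(np.hypot(W[...,0]-.657,W[...,1]-.130)<.045)
    q=(W[m][:,:2]*1000).astype(np.float32)
    if len(q)>40:
        c,rr=cv2.minEnclosingCircle(cv2.convexHull(q)); print(k,len(q),"enc",np.round(c,1),round(rr,1),"mean",q.mean(0).round(1),"z",np.median(W[m][:,2]).round(4))
E
python3 look.py w2; python3 -c "
from h import *
st()"
```

```text
t: 8.5
ee_pos: [0.658, 0.1295, 0.1875]
orientation: [3.14, 0.001, -0.472]
contact_force: [-0.9, 0.1, -0.0]
width: 0.655
ring 947 enc [656.5 128.9] 19.8 mean [656.9 129.3] z 0.0595
cup 398 enc [656.7 128.9] 24.2 mean [660.9 137.9] z 0.0435
disc 1324 enc [656.5 128.8] 36.1 mean [660.7 136.9] z 0.0159
{'t': 8.55, 'ee_pos': [0.6579, 0.1291, 0.1877], 'orientation': [3.1402, 0.0008, -0.4724], 'contact_force': [0.3178, -0.6645, 0.2731], 'width': 0.6527, 'joint_pos': [0.2435, 0.6442, -0.7148, 1.5219, 0.4472, 1.1457, -1.0315]}
```

View pics/w2.png

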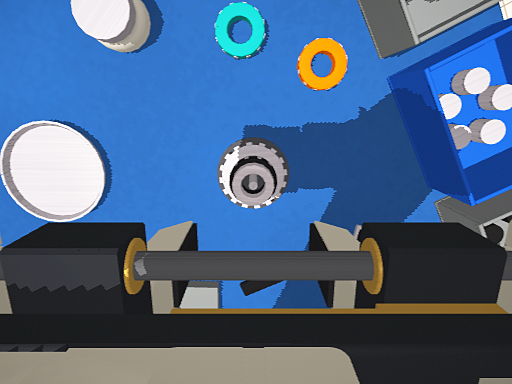

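```bash
python3 -m pendant '{"delta_rot":[[0,0,0],[0,0,0],[0,0,0],[0,0,0],[0,0,0],[0,0,0],[0,0,0],[0,0,0],[0,0,0],[0,0,0],[0,0,0],[0,0,0],[0,0,0],[0,0,0],[0,0,0]],"linear":[[-1,1,30],[-1,1,65],[-1,1,95],[-1,1,118],[-1,1,130],[-1,1,137],[-1,1,141],[-1,1,141],[-1,1,141],[-1,1,141],[-1,1,141],[-1,1,141],[-1,1,141],[-1,1,120],[-1,1,80]],"hand":[60,60,60,60,60,60,60,60,30,30,30,30,30,30,30]}' 20
python3 -c "
from h import *
st();goal(.429,-.261,.15)"
```

```text
t: 10.42
ee_pos: [0.6561, 0.129, 0.1081]
orientation: [3.139, 0.003, -0.472]
contact_force: [0.5, 0.2, -0.3]
width: 0.434
{'t': 10.425, 'ee_pos': [0.6561, 0.129, 0.1081], 'orientation': [3.1395, 0.003, -0.472], 'contact_force': [0.5281, 0.185, -0.3085], 'width': 0.4341, 'joint_pos': [0.2193, 0.726, -0.6727, 1.5811, 0.5064, 1.0191, -1.0746]}
lin mm [-25.0, 450.7, -40.9] rot deg [0.0, 0.0, 0.0]
```

```bash
python3 -m pendant '{"delta_rot":[[0,0,0],[0,0,0],[0,0,0],[0,0,0],[0,0,0],[0,0,0],[0,0,0],[0,0,0],[0,0,0],[0,0,0],[0,0,0],[0,0,0],[0,0,0]],"linear":[[0,20,-20],[-2,60,-50],[-5,110,-80],[-8,165,-90],[-11,220,-90],[-14,275,-90],[-17,330,-90],[-20,380,-90],[-23,420,-90],[-25,445,-90],[-25,450,-90],[-25,450,-90],[-25,450,-90]],"hand":[30,30,30,30,30,30,30,30,30,30,30,30,30]}' 20
python3 - <<'E'
from h import *
st(); p,d,W=cloud("wrist"); save("w3",p); np.savez("pics/w3.npz",p=p,W=W)
m=(W[...,2]>.025)&(W[...,2]<.048)&(np.hypot(W[...,0]-.429,W[...,1]+.261)<.05); q=W[m]; print(len(q),q.mean(0) if len(q) else 0, np.ptp(q,axis=0) if len(q) else 0)
m=(np.abs(W[...,2]-.01)<.003)&(np.hypot(W[...,0]-.429,W[...,1]+.261)<.055); q=(W[m][:,:2]*1000).astype(np.float32); print(len(q), cv2.minAreaRect(q))
goal(.429,-.261,.013)
E
```

```text
t: 12.05
ee_pos: [0.4316, -0.2585, 0.1986]
orientation: [-3.141, -0.001, -0.47]
contact_force: [0.8, 0.3, -1.0]
width: 0.434
{'t': 12.05, 'ee_pos': [0.4316, -0.2585, 0.1986], 'orientation': [-3.141, -0.0006, -0.4697], 'contact_force': [0.8124, 0.2612, -1.031], 'width': 0.4343, 'joint_pos': [1.113, 0.3203, -0.7393, 1.9355, 0.2576, 0.9807, -0.2155]}
64 [ 0.42884658 -0.26234519  0.04099645] [0.0068802  0.00704092 0.02039711]
3011 ((428.3320617675781, -263.53125), (64.35675811767578, 64.22008514404297), 30.225059509277344)
lin mm [-1.1, 3.4, 185.5] rot deg [0.0, 0.0, 0.0]
```

View pics/w3.png

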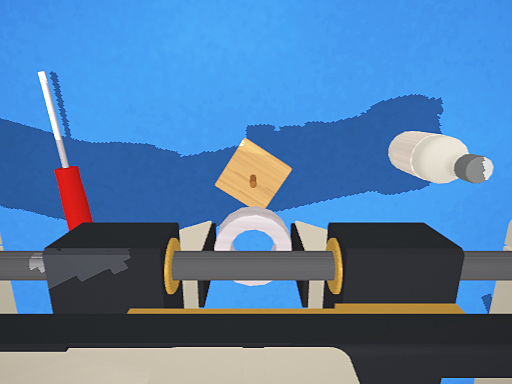

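The square post's dowel is at (253,180), which works out to world (0.4287,-0.2630). The ring is held level at (253,245), and the bottle at (440,160) is well clear.

```bash
python3 -m pendant '{"delta_rot":[[0,0,0],[0,0,0],[0,0,0],[0,0,0],[0,0,0],[0,0,0],[0,0,0],[0,0,0],[0,0,0],[0,0,0],[0,0,0],[0,0,0],[0,0,0],[0,0,0]],"linear":[[-0.5,4,20],[-0.5,4,55],[-0.5,4,90],[-0.5,4,115],[-0.5,4,130],[-0.5,4,140],[-0.5,4,150],[-0.5,4,160],[-0.5,4,170],[-0.5,4,178],[-0.5,4,183],[-0.5,4,185.5],[-0.5,4,185.5],[-0.5,4,185.5]],"hand":[30,30,30,30,30,30,30,30,30,30,30,30,30,30]}' 20
python3 -c "
from h import *
st();goal(.4287,-.263,.0125)"
```

```text
t: 13.85
ee_pos: [0.4283, -0.2633, 0.0135]
orientation: [3.141, 0.0, -0.472]
contact_force: [-2.3, 2.6, 8.8]
width: 0.434
{'t': 13.85, 'ee_pos': [0.4283, -0.2633, 0.0135], 'orientation': [3.1408, 0.0001, -0.472], 'contact_force': [-2.2663, 2.6202, 8.8097], 'width': 0.4342, 'joint_pos': [0.9469, 0.6086, -0.5508, 2.0464, 0.5349, 0.6292, -0.4387]}
lin mm [0.3, -0.4, 1.0] rot deg [0.0, 0.0, 0.0]
```

```bash
python3 -m pendant '{"delta_rot":[[0,0,0],[0,0,0],[0,0,0],[0,0,0],[0,0,0],[0,0,0],[0,0,0],[0,0,0],[0,0,0],[0,0,0],[0,0,0],[0,0,0],[0,0,0],[0,0,0],[0,0,0],[0,0,0],[0,0,0],[0,0,0]],"linear":[[0,0,0],[0,0,0],[0,0,0],[0,0,-20],[0,0,-60],[0,0,-110],[0,-20,-150],[2,-60,-175],[5,-110,-175],[8,-165,-175],[11,-220,-175],[14,-275,-175],[17,-330,-175],[20,-380,-175],[23,-420,-175],[25,-452,-175],[25,-452,-175],[25,-452,-175]],"hand":[54,54,54,54,54,54,54,54,66,66,66,66,66,66,66,66,66,66]}' 25
python3 look.py w4; python3 -c "
from h import *
st();goal(.6566,.1289,.0345)"
```

```text
t: 16.1
ee_pos: [0.6559, 0.1271, 0.1883]
orientation: [3.141, -0.0, -0.472]
contact_force: [0.2, -0.3, -0.5]
width: 0.72
ring 49 enc [656.6 128.7] 4.0 mean [656.7 128.8] z 0.0584
cup 1363 enc [656.6 128.8] 24.4 mean [656.9 129.4] z 0.0438
disc 1368 enc [656.5 128.7] 36.1 mean [660.2 136.1] z 0.0159
{'t': 16.15, 'ee_pos': [0.6559, 0.1263, 0.1882], 'orientation': [3.1407, -0.0005, -0.4734], 'contact_force': [-0.4086, -0.1335, -0.5943], 'width': 0.7188, 'joint_pos': [0.2613, 0.6448, -0.7356, 1.5292, 0.4595, 1.1466, -1.0393]}
lin mm [-0.7, -2.7, 153.7] rot deg [0.0, 0.0, 0.0]
```

```bash
python3 -m pendant '{"delta_rot":[[0,0,0],[0,0,0],[0,0,0],[0,0,0],[0,0,0],[0,0,0],[0,0,0],[0,0,0],[0,0,0],[0,0,0],[0,0,0],[0,0,0],[0,0,0],[0,0,0],[0,0,0]],"linear":[[0,-1,30],[0,-1,65],[0,-1,100],[0,-1,128],[0,-1,142],[0,-1,150],[0,-1,153],[0,-1,153],[0,-1,153],[0,-1,153],[0,-1,153],[0,-1,153],[0,-1,153],[0,-1,130],[0,-1,80]],"hand":[66,66,66,66,66,66,66,66,38,38,38,38,38,38,38]}' 25
python3 -c "
from h import *
st();goal(.465,.228,.15)"
```

```text
t: 18.02
ee_pos: [0.6547, 0.1279, 0.1069]
orientation: [3.138, 0.004, -0.472]
contact_force: [0.7, 0.0, -0.3]
width: 0.522
{'t': 18.025, 'ee_pos': [0.6547, 0.1279, 0.1069], 'orientation': [3.1384, 0.004, -0.4721], 'contact_force': [0.6882, 0.0048, -0.3378], 'width': 0.5218, 'joint_pos': [0.2321, 0.7318, -0.6907, 1.5842, 0.5214, 1.0228, -1.0846]}
lin mm [-214.6, -2.7, -42.2] rot deg [0.0, 0.0, 0.0]
```

```bash
python3 -c "
from h import *
for n in ('w1','w2','w4'):
    W=np.load(f'pics/{n}.npz')['W']; m=(W[...,2]>.003)&(W[...,2]<.016)&(np.hypot(W[...,0]-.465,W[...,1]-.228)<.065)
    q=(W[m][:,:2]*1000).astype(np.float32); print(n,len(q),cv2.minEnclosingCircle(cv2.convexHull(q)) if len(q) else 0)
"
```

```text
w1 7654 ((464.3204345703125, 228.69927978515625), 56.016719818115234)
w2 7723 ((464.5254211425781, 228.8363494873047), 56.037132263183594)
w4 7823 ((464.1590881347656, 228.8352508544922), 56.43330383300781)
```

```bash
python3 -m pendant '{"delta_rot":[[0,0,0],[0,0,0],[0,0,0],[0,0,0],[0,0,0],[0,0,0],[0,0,0],[0,0,0],[0,0,0]],"linear":[[-25,0,-10],[-65,0,-10],[-105,0,0],[-145,-1,10],[-180,-2,20],[-205,-2,35],[-214,-2.5,45],[-214,-2.5,50],[-214,-2.5,50]],"hand":[38,38,38,38,38,38,38,38,38]}' 25
python3 -c "
from h import *
st();goal(.465,.228,.0115)"
```

```text
t: 19.15
ee_pos: [0.4685, 0.2276, 0.0578]
orientation: [-3.142, -0.001, -0.474]
contact_force: [-1.0, -0.0, -1.2]
width: 0.521
{'t': 19.15, 'ee_pos': [0.4685, 0.2276, 0.0578], 'orientation': [-3.1416, -0.0006, -0.4738], 'contact_force': [-0.9961, -0.0409, -1.1508], 'width': 0.5211, 'joint_pos': [0.0589, 0.59, -0.7049, 1.9885, 0.5512, 0.7605, -1.4491]}
lin mm [-3.3, 1.2, 46.3] rot deg [0.0, 0.0, 0.0]
```

```bash
python3 -m pendant '{"delta_rot":[[0,0,0],[0,0,0],[0,0,0],[0,0,0],[0,0,0],[0,0,0],[0,0,0],[0,0,0]],"linear":[[-1.5,0,15],[-1.5,0,28],[-1.5,0,37],[-1.5,0,43],[-1.5,0,45],[-1.5,0,46],[-1.5,0,46],[-1.5,0,46]],"hand":[38,38,38,38,38,38,38,38]}' 25
python3 -c "
from h import *
st();goal(.4644,.2288,.0115)"
```

```text
t: 20.15
ee_pos: [0.4661, 0.2291, 0.012]
orientation: [-3.141, -0.0, -0.472]
contact_force: [-0.1, -0.5, -0.6]
width: 0.516
{'t': 20.15, 'ee_pos': [0.4661, 0.2291, 0.012], 'orientation': [-3.1412, -0.0004, -0.4723], 'contact_force': [-0.1427, -0.5375, -0.6226], 'width': 0.5163, 'joint_pos': [0.0054, 0.6598, -0.6423, 2.0049, 0.6243, 0.6795, -1.5114]}
lin mm [-1.4, 1.0, 0.5] rot deg [0.0, 0.0, 0.0]
```

```bash
python3 -m pendant '{"delta_rot":[[0,0,0],[0,0,0],[0,0,0],[0,0,0]],"linear":[[0,0,0.7],[0,0,1.2],[0,0,1.5],[0,0,1.5]],"hand":[38,38,38,38]}' 25
```

```text
t: 20.65
ee_pos: [0.4662, 0.2291, 0.0111]
orientation: [-3.141, -0.001, -0.472]
contact_force: [-1.8, -0.8, 8.3]
width: 0.523
```

Seated, with 8 N of contact. Release and go back above the stack.

```bash
python3 -m pendant '{"delta_rot":[[0,0,0],[0,0,0],[0,0,0],[0,0,0],[0,0,0],[0,0,0],[0,0,0],[0,0,0],[0,0,0],[0,0,0],[0,0,0],[0,0,0],[0,0,0],[0,0,0]],"linear":[[0,0,0],[0,0,0],[0,0,0],[0,0,-20],[0,0,-60],[10,0,-110],[45,0,-150],[90,1,-175],[135,2,-175],[175,3,-175],[200,3,-175],[212,3,-175],[212,3,-175],[212,3,-175]],"hand":[57,57,57,57,57,62,62,62,62,62,62,62,62,62]}' 30
python3 look.py w5; python3 -c "
from h import *
st();goal(.6566,.1289,.0185)
W=np.load('pics/w5.npz')['W']; m=(W[...,2]>.013)&(W[...,2]<.03)&(np.hypot(W[...,0]-.465,W[...,1]-.228)<.045)
q=(W[m][:,:2]*1000).astype(np.float32); print('cup',len(q),cv2.minEnclosingCircle(cv2.convexHull(q)) if len(q) else 0,np.percentile(W[m][:,2],[5,50,95]) if len(q) else 0)"
```

```text
t: 22.4
ee_pos: [0.6521, 0.1312, 0.1856]
orientation: [-3.141, 0.001, -0.47]
contact_force: [0.6, -0.0, 0.1]
width: 0.676
ring 51 enc [656.6 128.9] 4.1 mean [656.8 128.8] z 0.0581
hub 777 enc [656.6 128.9] 22.8 mean [657.1 129.5] z 0.0278
disc 1787 enc [656.5 128.6] 36.1 mean [657.5 131.2] z 0.016
{'t': 22.45, 'ee_pos': [0.6522, 0.1312, 0.1856], 'orientation': [-3.1414, 0.0005, -0.4702], 'contact_force': [0.0288, 0.0711, -0.4854], 'width': 0.6797, 'joint_pos': [0.2598, 0.6449, -0.7418, 1.539, 0.4628, 1.1402, -1.048]}
lin mm [5.1, 0.0, 167.1] rot deg [0.0, 0.0, 0.0]
cup 1422 ((465.7197265625, 228.81692504882812), 24.794710159301758) [0.01482426 0.01956781 0.02089434]
```

View pics/w5.png

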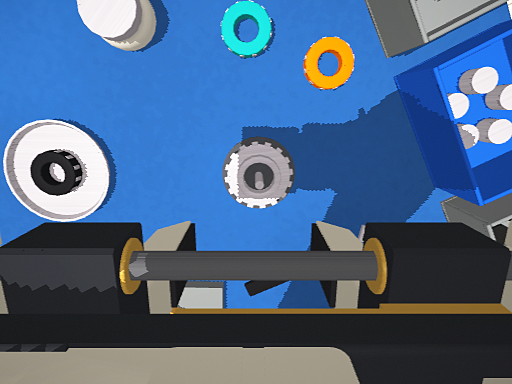

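The cup lies flat in the dish at (57,172), with its top at 20 mm. The cog alone is left on the rod at (258,175).

```bash
python3 -m pendant '{"delta_rot":[[0,0,0],[0,0,0],[0,0,0],[0,0,0],[0,0,0],[0,0,0],[0,0,0],[0,0,0],[0,0,0]],"linear":[[3,0,30],[3,0,65],[3,0,100],[3,0,130],[3,0,148],[3,0,158],[3,0,164],[3,0,165],[3,0,165]],"hand":[66,66,66,66,66,66,66,66,66]}' 35
python3 -c "
from h import *
st();goal(.6566,.1289,.0185)"
```

```text
t: 23.58
ee_pos: [0.6565, 0.1286, 0.021]
orientation: [-3.141, -0.001, -0.472]
contact_force: [0.2, 0.5, 0.3]
width: 0.718
{'t': 23.575, 'ee_pos': [0.6565, 0.1286, 0.021], 'orientation': [-3.1408, -0.001, -0.4724], 'contact_force': [0.1989, 0.5478, 0.2549], 'width': 0.7184, 'joint_pos': [0.1957, 0.8361, -0.6329, 1.6159, 0.6, 0.8908, -1.1394]}
lin mm [-0.1, -0.3, 2.5] rot deg [0.0, 0.0, 0.0]
```

```bash
python3 -m pendant '{"delta_rot":[[0,0,0],[0,0,0],[0,0,0],[0,0,0],[0,0,0],[0,0,0],[0,0,0],[0,0,0],[0,0,0],[0,0,0],[0,0,0]],"linear":[[0,0,2],[0,0,2.3],[0,0,2.3],[0,0,2.3],[0,0,2.3],[0,0,2.3],[0,0,2.3],[0,0,-15],[0,0,-50],[0,0,-90],[0,0,-110]],"hand":[66,66,36,36,36,36,36,36,36,36,36]}' 40
python3 -c "
from h import *
st();goal(.6775,-.1295,.15)"
```

```text
t: 24.95
ee_pos: [0.6572, 0.1292, 0.1337]
orientation: [-3.139, -0.003, -0.472]
contact_force: [-0.3, -0.4, -1.4]
width: 0.491
{'t': 24.95, 'ee_pos': [0.6572, 0.1292, 0.1337], 'orientation': [-3.139, -0.0031, -0.472], 'contact_force': [-0.3413, -0.3709, -1.3502], 'width': 0.4913, 'joint_pos': [0.244, 0.7027, -0.7117, 1.5698, 0.5067, 1.0565, -1.0747]}
lin mm [135.7, 221.2, -16.5] rot deg [0.0, 0.0, 0.0]
```

```bash
python3 -m pendant '{"delta_rot":[[0,0,0],[0,0,0],[0,0,0],[0,0,0],[0,0,0],[0,0,0],[0,0,0],[0,0,0],[0,0,0],[0,0,0]],"linear":[[15,25,-30],[40,65,-65],[65,106,-65],[90,147,-65],[112,183,-65],[128,209,-65],[135,221,-65],[135,221,-65],[135,221,-65],[135,221,-65]],"hand":[36,36,36,36,36,36,36,36,36,36]}' 40
python3 - <<'E'
from h import *
st(); p,d,W=cloud("wrist"); save("w6",p)
c=np.array([.6775,-.1295]); D=np.hypot(W[...,0]-c[0],W[...,1]-c[1])
q=W[(W[...,2]>.025)&(W[...,2]<.048)&(D<.03)]; print(len(q),q.mean(0),np.ptp(q,axis=0))
q=(W[(np.abs(W[...,2]-.01)<.003)&(D<.05)][:,:2]*1000).astype(np.float32); print(len(q), cv2.minEnclosingCircle(cv2.convexHull(q)))
goal(.6775,-.1295,.0175)
E
```

```text
t: 26.2
ee_pos: [0.6758, -0.1273, 0.1954]
orientation: [-3.141, 0.0, -0.469]
contact_force: [1.0, 0.2, -0.2]
width: 0.489
{'t': 26.2, 'ee_pos': [0.6758, -0.1273, 0.1954], 'orientation': [-3.1407, 0.0002, -0.4693], 'contact_force': [1.0361, 0.1759, -0.1566], 'width': 0.4894, 'joint_pos': [0.6135, 0.6673, -0.7195, 1.4675, 0.4562, 1.1786, -0.6439]}
36 [ 0.67966027 -0.12658526  0.03590388] [0.00781501 0.00454086 0.02062685]
1821 ((677.9149169921875, -130.3023223876953), 35.806800842285156)
lin mm [2.4, 0.9, 177.9] rot deg [0.0, 0.0, 0.0]
```

View pics/w6.png

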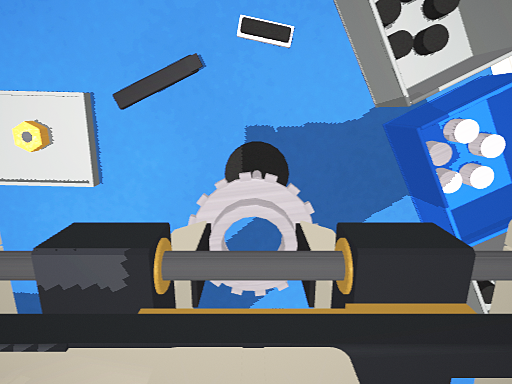

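The cog is held level at (252,235). The round post's base is at (257,165), world (0.678,-0.130). The nut sits flat in the tray at (30,135).

```bash
python3 -m pendant '{"delta_rot":[[0,0,0],[0,0,0],[0,0,0],[0,0,0],[0,0,0],[0,0,0],[0,0,0],[0,0,0],[0,0,0],[0,0,0],[0,0,0],[0,0,0],[0,0,0],[0,0,0]],"linear":[[1.5,1,20],[1.5,1,55],[1.5,1,90],[1.5,1,115],[1.5,1,130],[1.5,1,140],[1.5,1,150],[1.5,1,160],[1.5,1,168],[1.5,1,174],[1.5,1,177],[1.5,1,178],[1.5,1,178],[1.5,1,178]],"hand":[36,36,36,36,36,36,36,36,36,36,36,36,36,36]}' 40
python3 -c "
from h import *
st();goal(.6778,-.130,.0168)"
```

```text
t: 28.0
ee_pos: [0.6768, -0.1313, 0.0175]
orientation: [-3.141, -0.0, -0.472]
contact_force: [-0.3, -0.5, -1.5]
width: 0.492
{'t': 28.0, 'ee_pos': [0.6768, -0.1313, 0.0175], 'orientation': [-3.1414, -0.0005, -0.4722], 'contact_force': [-0.2611, -0.4996, -1.5224], 'width': 0.4917, 'joint_pos': [0.5579, 0.864, -0.6147, 1.558, 0.5886, 0.9106, -0.7325]}
lin mm [0.3, -1.6, 0.7] rot deg [0.0, 0.0, 0.0]
```

```bash
python3 -m pendant '{"delta_rot":[[0,0,0],[0,0,0],[0,0,0],[0,0,0],[0,0,0]],"linear":[[0,-1,0.7],[0,-1,1.3],[0,-1,1.6],[0,-1,1.6],[0,-1,1.6]],"hand":[36,36,36,36,36]}' 40
```

```text
t: 28.62
ee_pos: [0.6772, -0.1302, 0.0159]
orientation: [-3.141, -0.0, -0.472]
contact_force: [0.4, 0.8, 1.7]
width: 0.489
```

```bash
python3 -m pendant '{"delta_rot":[[0,0,0],[0,0,0],[0,0,0],[0,0,0],[0,0,0],[0,0,0],[0,0,0],[0,0,0],[0,0,0],[0,0,0],[0,0,0]],"linear":[[0,0,0.3],[0,0,0.3],[0,0,0.3],[0,0,0.3],[0,0,-10],[0,0,-40],[0,0,-90],[0,0,-140],[0,0,-190],[0,0,-220],[0,0,-220]],"hand":[36,60,60,60,60,60,60,60,60,60,60]}' 30
python3 - <<'E'
from h import *
st(); p,d,W=cloud("wrist"); save("w7",p)
def chk(W,k,c,zl,zh,rad):
    m=(W[...,2]>zl)&(W[...,2]<zh)&(np.hypot(W[...,0]-c[0],W[...,1]-c[1])<rad); q=(W[m][:,:2]*1000).astype(np.float32)
    if len(q)>5: print(k,len(q),np.round(cv2.minEnclosingCircle(cv2.convexHull(q))[0],1),round(cv2.minEnclosingCircle(cv2.convexHull(q))[1],1),"z",np.percentile(W[m][:,2],[5,50,95]).round(4))
for nm in ("wrist","scene","side"):
    if nm!="wrist": p,d,W=cloud(nm); save(nm+"1",p)
    print(nm)
    chk(W,"cogdisc",(.678,-.130),.0125,.0155,.05); chk(W,"coghub",(.678,-.130),.023,.029,.05)
    chk(W,"nut",(.479,.015),.012,.03,.035); chk(W,"ring",(.4287,-.263),.023,.029,.04); chk(W,"cup",(.465,.229),.017,.03,.035); chk(W,"bottle",(.597,-.307),.06,.13,.05)
a=cv2.imread("pics/scene1.png")[110:250,110:390]; cv2.imwrite("pics/scene1c.png",cv2.resize(a,None,fx=2.8,fy=2.8,interpolation=cv2.INTER_CUBIC))
E
```

```text
t: 30.0
ee_pos: [0.679, -0.1302, 0.2399]
orientation: [-3.14, -0.006, -0.472]
contact_force: [-0.0, 0.3, -0.5]
width: 0.652
{'t': 30.0, 'ee_pos': [0.679, -0.1302, 0.2399], 'orientation': [-3.1397, -0.0065, -0.4722], 'contact_force': [-0.0428, 0.3208, -0.5388], 'width': 0.6516, 'joint_pos': [0.622, 0.6318, -0.7364, 1.4192, 0.4329, 1.2485, -0.6242]}
wrist
cogdisc 1219 [ 676.8 -129.6] 36.1 z [0.0129 0.014  0.0152]
coghub 589 [ 676.9 -129.3] 22.9 z [0.0241 0.0258 0.0271]
nut 566 [481.5  16.2] 16.4 z [0.0143 0.0177 0.0193]
scene
cogdisc 127 [ 675.7 -131. ] 37.1 z [0.0127 0.0141 0.0153]
coghub 100 [ 675.3 -130.8] 24.5 z [0.0237 0.026  0.0284]
nut 78 [480.9  15.4] 16.6 z [0.0128 0.0181 0.0213]
ring 62 [ 427.  -262.5] 20.2 z [0.0238 0.0263 0.0285]
cup 156 [465.5 229.4] 25.8 z [0.0174 0.0205 0.023 ]
bottle 280 [ 597.5 -312.9] 21.8 z [0.0627 0.0834 0.1211]
side
cogdisc 56 [ 677.3 -129.2] 36.7 z [0.0126 0.0137 0.0152]
coghub 45 [ 678.2 -129.9] 23.2 z [0.0232 0.025  0.0279]
nut 56 [480.  15.] 17.2 z [0.0135 0.0172 0.0196]
ring 35 [ 427.1 -263.7] 20.0 z [0.0232 0.0253 0.0274]
cup 148 [466.3 229.5] 24.5 z [0.0175 0.0197 0.022 ]
bottle 138 [ 596.2 -309.7] 20.3 z [0.0626 0.0833 0.1201]
```

View pics/scene1c.png

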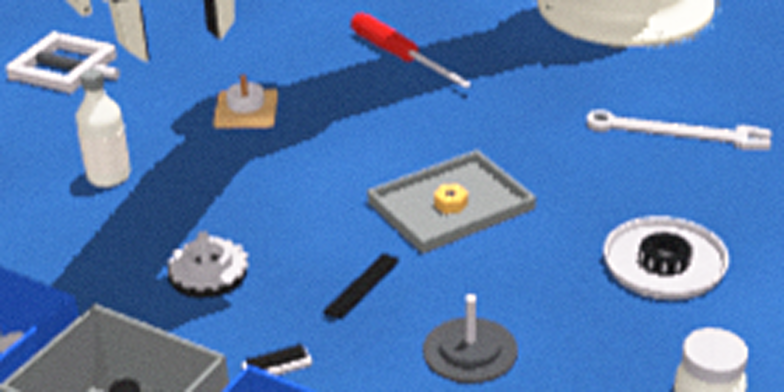

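View pics/w7.png

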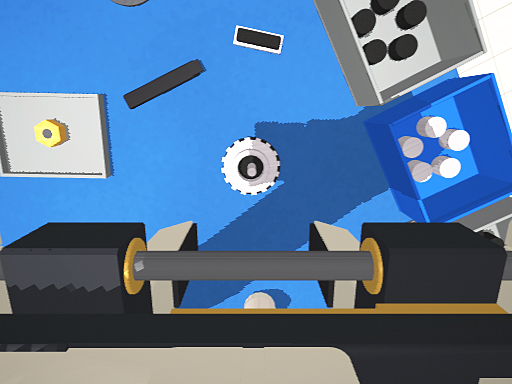

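The pictures show all four parts seated: the nut in the tray at (450,197), the ring on the square post at (245,97), the cup in the dish at (665,253) and the cog on the round post at (207,262). The bottle at (103,140) is upright. The wrist view confirms the cog around its pin at (250,165).

```bash
python3 -m pendant '{"delta_rot":[[0,0,0],[0,0,0],[0,0,0]],"linear":[[0,0,0],[0,0,0],[0,0,0]],"hand":[60,60,60]}' 
python3 -c "
from plant import r
print(r.hand_in())"
```

```text
t: 30.52
ee_pos: [0.6768, -0.1303, 0.235]
orientation: [3.142, 0.001, -0.472]
contact_force: [0.7, 0.5, 0.4]
width: 0.653
the job is handed in; nothing more can be done
None
```

I took the stack apart from the top, one part at a time, and handed the job in at about 30.5 s of the 112 s allowed. Every part was kept the same way up.

My last checks, from the wrist, scene and side cameras (depth readings scattered by 1–2 mm):

| Part | Place | Top height measured | Expected if seated |
|---|---|---|---|
| Nut | Flat in the tray, near its centre | 18 mm | 18 mm |
| Ring | On the square post's base, dowel through its hole | 26 mm | 26 mm |
| Cup | Flat in the dish, near its centre | 20 mm | 20 mm |
| Cog | On the round post's base, hub up, pin through its hole | 26 mm | 26 mm |

- **Bottle:** it is still upright. Its measured position matches the first look to within a few mm, and the arm never came near it.
- **Forces:** the highest contact force I read was about 9 N. I only read forces at the end of each move, so a brief peak between readings would not show.
- **Odd reading:** the opening while holding the cog read about 45 mm against the 46 mm hub, but the pictures showed the cog level and it seated correctly.
- **Look-alikes:** I left the orange and turquoise rings alone.

No check failed.

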